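Snap the lid onto a terminal box

TASK

Fit the blue lid on the grey terminal box: set it over the two orange snap hooks and push it straight down until both sides have clicked and it bears firmly on the rim all round. Then, with the lid still in the grip or gripped anew, pull it up lightly against the hooks to make sure both hold, and let go. Push and pull only as hard as that needs, never above 40 N, and leave the other things on the bench where they lie.

Things in the scene. Friction and masses are not known exactly. Their poses are not given: they have to be found in the camera images.
- lid_centre (a point): loose blue plastic lid, about 0.1 kg, right way up on the bench: a flat plate 116 mm long (x) x 66 mm wide (y) x 5 mm thick, with a hood on its middle, 60 (x) x 46 (y) x 30 mm high, to grip across y; 35 mm high in all. The point is the hood's centre, 20 mm above the plate's flat underside; z up. A half turn about z makes no difference to the fit
- lid_end_a (a point): point on the lid's flat underside, 52.5 mm from its centre at the +x end, on the strip outside the window for a hook. Each end of the plate has such a window, right through, from 35 to 47.5 mm off the centre in x and 17 mm wide in y
- lid_end_b (a point): the same point at the lid's -x end, 52.5 mm from its centre
- box_seat (a point): grey open box, 116 (x) x 66 mm (y), on a steel bracket and base plate (170 x 120 mm) bolted to the bench; two black glands stick out 15 mm, low on its +y side. The point is the centre of its flat rim (hard black seal), 74 to 84 mm above the bench as base plates differ. The lid is home when its underside lies on this rim, centred, long sides together (lid_centre then 20 mm above this point)
- hook_a: springy orange hook at the box's +x end, 13 mm wide in y. Origin at its root: 49 mm from the box's centre, 26 mm below the rim. The upright tongue stands 41.5 to 45.5 mm off the centre; its tapered head points outwards: tip 21 mm above the rim, 3 mm thick and 9 mm wide, growing to 10.5 mm thick (to 52 mm off the centre) at its flat underside 7 mm above the rim (widest from 7 to 8.5 mm)
- hook_b: the same hook, mirrored, at the box's -x end. The lid's window bends a hook some 4.5 mm towards the box's middle, and it springs out over the 5 mm plate with a click once the lid is 2 mm from home. Each takes 4 to 8 N of push until its head is passed, then 1 to 3 N to the click; then the lid lands hard on the rim. A hook has 2 mm of play each way in its window, up and down too
- tube_centre (a point): bystander: upright offcut of square steel tube, 60 x 60 x 70 mm high; the point is its centre
- caliper_mid (a point): bystander: steel caliper lying flat, 230 mm long along its x, about 70 mm wide over the jaws, 10 mm thick; the point is the middle of its beam
- driver_grip (a point): bystander: screwdriver with a red handle, 190 mm long along its x, 26 mm thick; the point is on its handle

How it is judged:
By the outcome, as a careful person would: the job done as asked, in the order asked, and still so for the second after the job is handed in, with the robot touching nothing.
It also fails if it takes over 67 s, if anything falls off the work surface, if the arm or the gripper's body presses on something with over 40 N, if the wrist force passes 120 N, or if a joint passes its speed limit or range.

ROBOT

A 6-joint arm with a two-finger parallel gripper is mounted at the origin on the work surface. World frame = base frame: x ahead of the robot, y to its left, z up, the work surface at z = 0. Lengths are in mm, angles in rad, forces in N, time in s.
With the tool pointing down it reaches from about 400 to 925 mm from the base axis. Payload 12.5 kg.
Tool frame: the origin (TCP) lies midway between the tips of the shut fingers; the grasp point (between the pads) lies 19 mm behind it; y points along the fingers, x is the direction in which the jaws open and shut, and the axes are right-handed (so a half turn about y gives the same grasp; the last joint's range is limited). The gripper opens to 95 mm and grips with 3 to 60 N. Pads are 20 mm wide; open, the fingers measure 119 mm over their backs; the gripper's body (75 mm by 180 mm) begins 59 mm behind the grasp point.
Start: joints at [1.217, 0.491, 1.559, -0, 1.092, -0.106], TCP at [153.277, 605.932, 214.661] pointing down, gripper open.
Joint ranges: [-3.1, 3.1], [-0.84, 2.19], [0.05, 2.79], [-1.13, 4.28], [0.06, 2.93], [-2.69, 2.69]. Speed limits (rad/s): [2.22, 2.22, 2.79, 3.14, 3.14, 3.14].

INTERFACE

Orientations are given as [roll, pitch, yaw] about the fixed x, y, z axes, in that order (R = Rz(yaw) Ry(pitch) Rx(roll)).
In Python, from cell import env, vision, job gives the robot as it stands.
- The arm moves only by the shell command python3 -m crank 'ROWS' [OPENING]. ROWS is JSON, a list of rows, each a list of 6 numbers: the shift along the tool's x, y, z in mm, then the turn, a rotation vector about the tool's x, y, z in degrees. In form: [[x, y, z, rx, ry, rz], ...]. A call has 1 to 5 rows; each row is the pose to reach, as a shift and turn from the pose measured when the call began, along the tool's axes at that moment; what a row does not reach only later rows make up. A row lasts 1/10 s, in which the tool goes at most 50 mm and 8.59 degrees, less where a joint would pass 70% of its speed; a pose out of reach is approached as far as the arm can. A call with a gripper value outside its range is refused whole. OPENING is the opening, from 0 (shut) to 1 (fully open), set as the call begins (- or left out, the last holds). The fingers move at their own pace and stop on an object; the grip force is fixed at half the most. Time passes only in rows, so rows that repeat a pose let the fingers close. It gives the time, the measured TCP pose, the force and the opening at its end, in the units of the state.
- env.state(): the state, without advancing time (a new reading comes with each control period).
- vision.read_camera(name): name is "scene" or "top" or "wrist"; returns (picture, depth): 384x512x3 uint8, blue, green, red; 384x512 float32, mm along the optical axis (not along the pixel's ray), 0 where there is no reading.
- vision.calibration(name): a dict with "vertical_fov" (degrees; the focal length in pixels is half the picture's height over the tangent of half this angle, whatever the lens; pixels are square), "cx", "cy" (the principal point, pixels), "pose" (4x4, takes a point from camera to world coordinates). Camera axes: x right, y down, z forward; pixel columns grow to the right and rows downward; lengths in mm; the calibration is good to about 2 mm. A picture is of the moment at which its call begins: read the wrist's pose just before it. calibration takes no time and is no camera call; for the wrist camera it gives the pose at the moment of the call.
- job.job_done(): hands the job in, once; it reports no verdict.
The state is a dict: "t": time; "joints": joint angles; "qvel": joint speeds; "tau": joint torques, N m; "eef_pos": TCP position; "tcp_rot": TCP orientation; "ft_force": force on the tool from outside, world axes, zero at the start; "moment": the same for the moment, N m; "opening": opening from 0.0 (shut) to 1.0 (fully open).
Only numpy, scipy, OpenCV 4.12 (cv2) and the standard library are available. Lean on these libraries where they do the work, as an engineer would, in place of code of your own. Each camera call takes 0.05 s, during which the arm holds its last target.

## Working session

There is one attempt and no reset: what is moved stays moved. The work goes in short steps, Python scripts to look and compute and a shell command to move; the robot and the scene stay as the last step left them, time stands still between calls to the robot, and variables do not carry over. Pictures are saved under pics/ and viewed, and the job is handed in when it is done.

```bash
ls; mkdir -p pics; python3 - <<'E'
from cell import env, vision, job
import cv2, numpy as np
s=env.state(); print(s)
for n in ["scene","top","wrist"]:
    c=vision.calibration(n); p,d=vision.read_camera(n)
    cv2.imwrite(f"pics/{n}0.png",p); np.save(f"pics/{n}0.npy",d)
    print(n,c["vertical_fov"],c["cx"],c["cy"],np.round(c["pose"],3).tolist())
    np.savez(f"pics/{n}0c.npz",pose=c["pose"],f=192/np.tan(np.radians(c["vertical_fov"]/2)),cx=c["cx"],cy=c["cy"])
E
```

```text
pics
{'t': 0.0, 'joints': array([ 1.21740533e+00,  4.91545257e-01,  1.55942822e+00,  1.82999415e-05,
        1.09170307e+00, -1.05600540e-01]), 'qvel': array([-0.00023399,  0.0016376 , -0.00140784, -0.00090079,  0.00013896,
       -0.00060295]), 'tau': array([ 1.49270520e-03, -6.12661386e+01, -2.58179641e+01,  6.94050849e-02,
        4.82222938e-02, -8.44771830e-05]), 'eef_pos': array([153.18158424, 605.69615596, 214.07794661]), 'tcp_rot': array([-1.57066594e+00,  1.07614187e-03,  1.32299750e+00]), 'ft_force': array([-0.05395853, -0.0873787 , -0.8366933 ]), 'moment': array([-0.01954039,  0.01319639,  0.01511899]), 'opening': 1.000436085934227}
scene 51.99364458521808 255.90406159806582 194.81388807884377 [[0.712, 0.554, -0.432, 954.547], [0.702, -0.552, 0.45, -405.816], [0.011, -0.623, -0.782, 863.102], [0.0, 0.0, 0.0, 1.0]]
top 53.96758549740602 258.3561041916469 190.74183999228381 [[-0.009, -0.999, 0.053, 463.57], [-1.0, 0.009, 0.003, 64.236], [-0.004, -0.053, -0.999, 890.484], [0.0, 0.0, 0.0, 1.0]]
wrist 64.72513421416737 254.16235120527705 189.81187885400576 [[0.245, 0.93, 0.275, 74.833], [0.969, -0.235, -0.07, 624.874], [-0.001, 0.284, -0.959, 383.849], [0.0, 0.0, 0.0, 1.0]]
```

View pics/scene0.png

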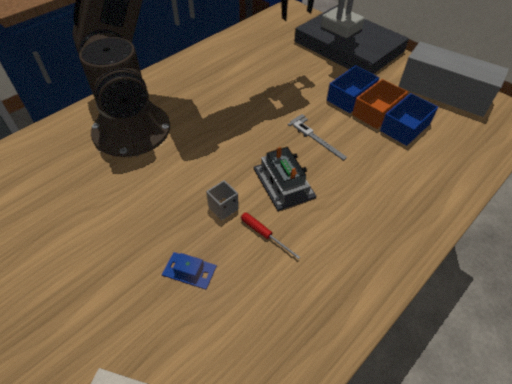

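View pics/top0.png

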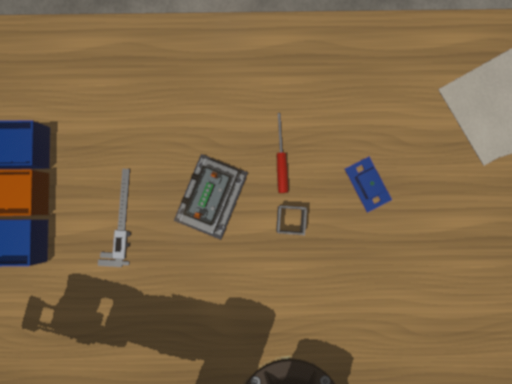

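View pics/wrist0.png

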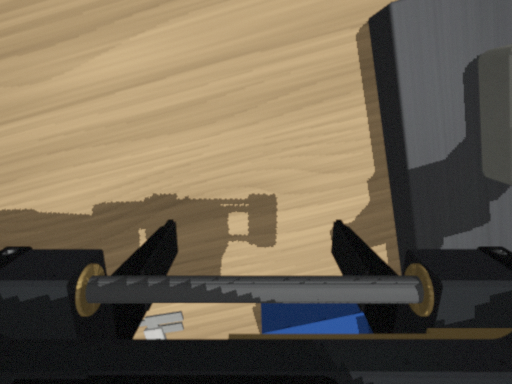

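The views show the lid at top px (368,184), the box at (211,196), the tube at (292,219), the driver at (282,170) and the caliper at (122,220). Next I'll measure the lid and box.

```bash
cat > h.py <<'E'
import numpy as np, cv2
def load(n):
    c=np.load(f"pics/{n}c.npz"); return cv2.imread(f"pics/{n}.png"),np.load(f"pics/{n}.npy"),c
def grab(cam,n):
    from cell import vision
    c=vision.calibration(cam); p,d=vision.read_camera(cam)
    cv2.imwrite(f"pics/{n}.png",p); np.save(f"pics/{n}.npy",d)
    np.savez(f"pics/{n}c.npz",pose=c["pose"],f=192/np.tan(np.radians(c["vertical_fov"]/2)),cx=c["cx"],cy=c["cy"])
    return load(n)
def plane(c,uv,z):
    uv=np.atleast_2d(uv).astype(float); P=c["pose"]
    r=np.c_[(uv[:,0]-c["cx"])/c["f"],(uv[:,1]-c["cy"])/c["f"],np.ones(len(uv))]@P[:3,:3].T
    t=(z-P[2,3])/r[:,2]; return P[:3,3]+r*t[:,None]
def cloud(c,d):
    v,u=np.mgrid[:384,:512]; P=c["pose"]
    X=np.stack([(u-c["cx"])/c["f"]*d,(v-c["cy"])/c["f"]*d,d],-1)
    return X@P[:3,:3].T+P[:3,3]
E
python3 - <<'E'
from h import *
p,d,c=load("top0"); X=cloud(c,d)
hsv=cv2.cvtColor(p,cv2.COLOR_BGR2HSV)
m=cv2.inRange(hsv,(105,120,40),(130,255,255)); m[:,:300]=0; m[:,420:]=0
n,l,s,ce=cv2.connectedComponentsWithStats(m); print(s,ce)
ys,xs=np.where(m>0); Z=X[ys,xs,2]; print("lid z hist",np.histogram(Z,np.arange(-10,50,5)))
pl=plane(c,np.c_[xs,ys],5); 
lo=Z<12
r=cv2.minAreaRect(X[ys,xs][lo][:,:2].astype(np.float32)); print("plate",r)
r=cv2.minAreaRect(X[ys,xs][~lo&(Z>25)][:,:2].astype(np.float32)); print("hood",r)
# box
S=X[150:245,170:255]; zz=S[...,2]; print(np.histogram(zz,np.arange(-10,130,5)))
g=cv2.resize(p[140:250,160:400],None,fx=3.3,fy=3.3,interpolation=cv2.INTER_CUBIC); cv2.imwrite("pics/crop.png",g)
E
```

```text
[[     0      0    512    384 195532]
 [   346    158     44     53   1076]] [[254.88171246 191.54062251]
 [367.85594796 184.11802974]]
lid z hist (array([  0,   0, 347, 183,  14,   9,   9,  15, 332, 160,   0]), array([-10,  -5,   0,   5,  10,  15,  20,  25,  30,  35,  40,  45]))
plate ((524.351318359375, -190.35726928710938), (111.6365966796875, 62.3219108581543), 26.593666076660156)
hood ((483.7328796386719, -79.13638305664062), (62.02024459838867, 282.8463439941406), 20.3726749420166)
(array([  21, 3068, 1241,  302,  624,  202,   54,   10,   15,   14,   15,
        387,  971,  247,  149,  248,  126,   74,  206,    8,   22,   20,
         18,    0,    0,    0,    0]), array([-10,  -5,   0,   5,  10,  15,  20,  25,  30,  35,  40,  45,  50,
        55,  60,  65,  70,  75,  80,  85,  90,  95, 100, 105, 110, 115,
       120, 125]))
```

View pics/crop.png

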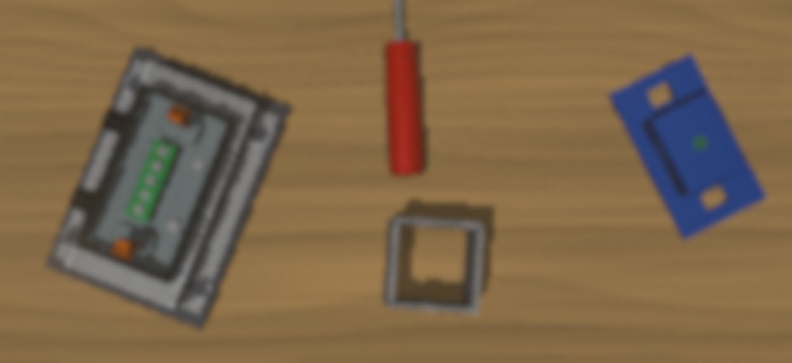

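```bash
python3 - <<'E'
from h import *
p,d,c=load("top0"); X=cloud(c,d)
hsv=cv2.cvtColor(p,cv2.COLOR_BGR2HSV)
m=cv2.inRange(hsv,(3,130,60),(18,255,255)); m[:,:175]=0; m[:,250:]=0
n,l,s,ce=cv2.connectedComponentsWithStats(m)
for i in range(1,n):
    print(s[i],ce[i],plane(c,ce[i],97).round(1), X[l==i][:,2].max())
S=X[145:245,165:255].reshape(-1,3)
for lo,hi in((7,20),(72,90)):
    q=S[(S[:,2]>lo)&(S[:,2]<hi)]
    print(lo,len(q),cv2.minAreaRect(q[:,:2].astype(np.float32)),np.median(q[:,2]))
E
```

```text
[211 173   6   4  21] [213.61904762 174.57142857] [[541.1 161.1  97. ]] 103.97907358882583
[194 213   7   6  30] [196.93333333 215.2       ] [[455.8 196.4  97. ]] 890.4841480364882
7 1105 ((499.8636779785156, 179.06158447265625), (120.07630920410156, 170.07498168945312), 67.6876449584961) 12.20613687517448
72 346 ((502.43084716796875, 185.98109436035156), (81.17996978759766, 115.96791076660156), 67.70198059082031) 80.89205645853269
```

```bash
python3 -m crank '[[-333,0,-475,0,0,0],[-333,0,-475,0,0,0],[-333,0,-475,0,0,0],[-333,0,-475,0,0,0],[-333,0,-475,0,0,0]]'
```

```text
t: 0.65
eef_pos: [317.3, 414.9, 214.5]
tcp_rot: [-1.571, 0.001, 1.323]
ft_force: [-0.0, 0.7, 0.5]
opening: 1.001
```

```bash
python3 -m crank '[[-189,0,-269,0,8,0],[-189,0,-269,0,8,0],[-189,0,-269,0,8,0],[-189,0,-269,0,8,0],[-189,0,-269,0,8,0]]'; python3 -m crank '[[-54,0,-77,0,0,0],[-54,0,-77,0,0,0],[-54,0,-77,0,0,0],[-54,0,-77,0,0,0]]'
```

```text
t: 1.15
eef_pos: [480.4, 225.1, 214.7]
tcp_rot: [-1.571, 0.001, 1.184]
ft_force: [0.6, 0.7, -0.1]
opening: 1.0
t: 1.55
eef_pos: [531.4, 145.2, 214.3]
tcp_rot: [-1.57, 0.001, 1.181]
ft_force: [-0.9, -0.6, 0.5]
opening: 0.999
```

```bash
python3 - <<'E'
from h import *
from cell import env
print({k:env.state()[k] for k in("t","eef_pos","tcp_rot","qvel")})
p,d,c=grab("wrist","w1")
E
```

```text
{'t': 1.55, 'eef_pos': array([531.36964093, 145.15565382, 214.31224286]), 'tcp_rot': array([-1.56998896e+00,  1.14666256e-03,  1.18139195e+00]), 'qvel': array([ 0.04064599, -0.01171586,  0.01247355,  0.00034785,  0.00123412,
        0.0072411 ])}
```

View pics/w1.png

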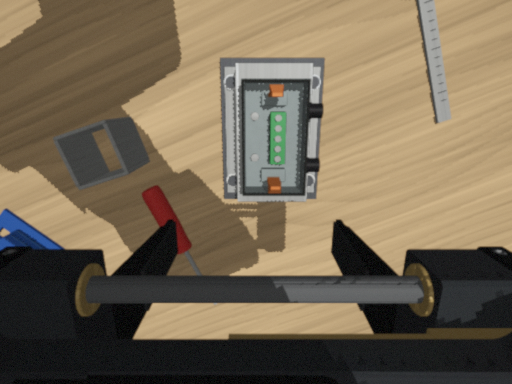

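The wrist view shows the box rim at about px (240–309, 78–195) and the hooks at (277,91) and (275,185). I'll measure from this view.

```bash
python3 - <<'E'
from h import *
p,d,c=load("w1"); X=cloud(c,d)
u0,v0=210,50
S=X[50:205,210:335].reshape(-1,3)
print(np.histogram(S[:,2],np.arange(-4,120,4)))
a=np.radians(-22.3); ex=np.array([np.cos(a),np.sin(a)]); 
q=S[(S[:,2]>70)&(S[:,2]<90)]
r=cv2.minAreaRect(q[:,:2].astype(np.float32)); print("rim",len(q),r,np.median(q[:,2]),np.percentile(q[:,2],[10,90]))
q2=S[(S[:,2]>6)&(S[:,2]<20)]
print("base",cv2.minAreaRect(q2[:,:2].astype(np.float32)),np.median(q2[:,2]))
hsv=cv2.cvtColor(p,cv2.COLOR_BGR2HSV)
m=cv2.inRange(hsv,(3,130,60),(18,255,255)); m[:,:235]=0; m[:,315:]=0;m[:60]=0;m[205:]=0
n,l,s,ce=cv2.connectedComponentsWithStats(m)
for i in range(1,n):
    if s[i][4]>8:
        z=X[l==i][:,2]; print(s[i],ce[i],z.max(),np.median(z)); t=X[l==i]; print(t[t[:,2]>z.max()-5].mean(0))
pl=S[(abs(S[:,2])<4)]; print("bench z",np.median(pl[:,2]))
cv2.imwrite("pics/c1.png",cv2.resize(p[50:210,205:340],None,fx=4,fy=3.7,interpolation=cv2.INTER_CUBIC))
E
```

```text
(array([3706, 1384,    6, 1633, 1700,  159,  211,    0,    0,    0,    0,
          0,    2, 2259, 3921,  282,  388,  765,  819,  407,  194, 1105,
         40,   39,   84,   69,  102,   14,    0,    0]), array([ -4,   0,   4,   8,  12,  16,  20,  24,  28,  32,  36,  40,  44,
        48,  52,  56,  60,  64,  68,  72,  76,  80,  84,  88,  92,  96,
       100, 104, 108, 112, 116]))
rim 1941 ((501.7275085449219, 186.39022827148438), (81.05110931396484, 115.49293518066406), 67.68366241455078) 81.29503654660522 [72.08395609 83.03028027]
base ((498.5951843261719, 179.58990478515625), (120.16384887695312, 169.65135192871094), 67.64495086669922) 13.030511029709743
[269  84  15  13 167] [275.94011976  89.98203593] 384.09405967464426 98.2644574336066
[456.71761697 175.09922194 384.09405967]
[268 178  13  16 194] [273.76804124 185.71649485] 384.09405967464426 93.75539817481436
[456.71761697 175.09922194 384.09405967]
bench z -0.4689225279174707
```

View pics/c1.png

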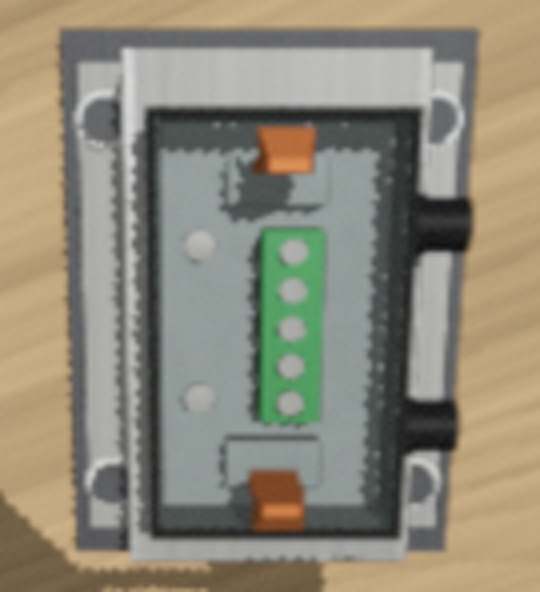

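```bash
python3 - <<'E'
from h import *
for n,sl in(("w1",(slice(55,203),slice(212,332))),("top0",(slice(145,245),slice(165,255)))):
    p,d,c=load(n); X=cloud(c,d); S=X[sl][d[sl]>0].reshape(-1,3)
    q=S[(S[:,2]>79)&(S[:,2]<86)]; print(n,len(q),cv2.minAreaRect(q[:,:2].astype(np.float32)),np.median(q[:,2]))
    a=np.radians(-22.33); R=np.array([[np.cos(a),-np.sin(a)],[np.sin(a),np.cos(a)]])
    h=S[(S[:,2]>93)&(S[:,2]<110)].copy(); L=(h[:,:2]-[499,179.5])@R
    for s in(1,-1):
        k=(L[:,0]*s>0); t=L[k]; print(" hook",s,k.sum(),t.min(0).round(1),t.max(0).round(1),h[k][:,2].max().round(1))
E
```

```text
w1 1219 ((498.825439453125, 179.31887817382812), (65.76371765136719, 115.4920883178711), 67.68366241455078) 82.12972673648278
 hook 1 107 [41.1 -5.9] [50.7  5.5] 104.7
 hook -1 138 [-50.9  -6.2] [-42.1   5.9] 104.8
top0 232 ((499.66253662109375, 179.16497802734375), (66.4664077758789, 115.61454772949219), 67.70198059082031) 81.73548684223778
 hook 1 24 [42.3 -5.6] [52.3  5. ] 104.0
 hook -1 25 [-50.5  -6.5] [-40.4   4.5] 103.5
```

```bash
python3 -m crank '[[-293,0,-137,0,-49,0],[-293,0,-137,0,-49,0],[-293,0,-137,0,-49,0],[-293,0,-137,0,-49,0],[-293,0,-137,0,-49,0]]'
```

```text
t: 2.1
eef_pos: [542.6, -81.2, 214.9]
tcp_rot: [-1.57, 0.0, 1.874]
ft_force: [1.1, -0.0, 0.4]
opening: 1.001
```

```bash
python3 -m crank '[[-94,0,25,0,-9.4,0],[-94,0,25,0,-9.4,0],[-94,0,25,0,-9.4,0],[-94,0,25,0,-9.4,0],[-94,0,25,0,-9.4,0]]'; python3 - <<'E'
from h import *
from cell import env
p,d,c=grab("wrist","w2"); X=cloud(c,d)
s=env.state(); print(s["t"],s["eef_pos"],s["tcp_rot"],s["joints"])
hsv=cv2.cvtColor(p,cv2.COLOR_BGR2HSV)
m=cv2.inRange(hsv,(105,120,30),(130,255,255)); m[240:]=0
n,l,st,ce=cv2.connectedComponentsWithStats(m); i=1+np.argmax(st[1:,4]); print(st[i],ce[i])
S=X[l==i]; S=S[S[:,2]<60]; print(np.histogram(S[:,2],np.arange(-5,50,5)))
for nm,lo,hi in(("plate",-5,12),("hood",28,45)):
    q=S[(S[:,2]>lo)&(S[:,2]<hi)]; print(nm,cv2.minAreaRect(q[:,:2].astype(np.float32)),np.median(q[:,2]))
E
```

```text
t: 2.6
eef_pos: [546.8, -176.6, 215.0]
tcp_rot: [-1.57, -0.0, 2.04]
ft_force: [0.0, 0.6, -0.2]
opening: 0.999
2.65 [ 546.85900386 -176.48154214  215.06832097] [-1.56988818e+00 -1.25544881e-04  2.04031230e+00] [-4.26801784e-01  4.19140228e-01  1.68409416e+00 -7.31966126e-04
  1.03902357e+00 -2.46674278e+00]
[ 226   98   53   92 4264] [251.71880863 143.44981238]
(array([   0, 1689,  613,    1,    8,   29,    1, 1517,  383,    0]), array([-5,  0,  5, 10, 15, 20, 25, 30, 35, 40, 45]))
plate ((524.671142578125, -191.41746520996094), (114.08905792236328, 64.1863784790039), 26.106969833374023) 4.528397231344172
hood ((523.97998046875, -190.85557556152344), (59.829559326171875, 45.275390625), 26.099071502685547) 34.38049177852781
```

View pics/w2.png

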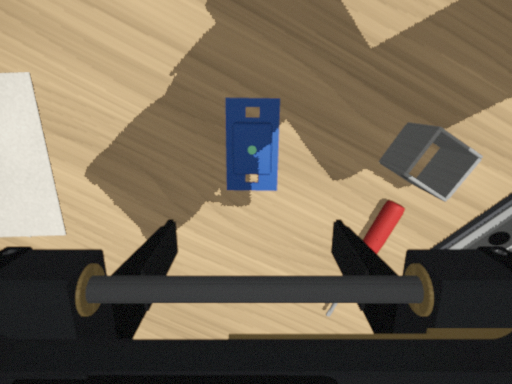

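```bash
python3 -m crank '[[-2.7,40,26.8,0,0.8,0],[-2.7,80,26.8,0,0.8,0],[-2.7,120,26.8,0,0.8,0],[-2.7,150,26.8,0,0.8,0],[-2.7,150,26.8,0,0.8,0]]' 1; python3 -c "
from cell import env
s=env.state();print(s['eef_pos'],s['tcp_rot'],s['ft_force'])"
```

```text
t: 3.15
eef_pos: [522.7, -188.8, 62.2]
tcp_rot: [-1.566, -0.005, 2.028]
ft_force: [1.0, -0.3, 0.9]
opening: 1.0
[ 522.65741225 -188.77428628   62.18660043] [-1.56628566 -0.00500614  2.0281316 ] [ 1.02842596 -0.32824661  0.8822859 ]
```

```bash
python3 -m crank '[[0,0,0,0,0,0],[0,0,0,0,0,0]]'; python3 -c "
from cell import env
import numpy as np
from scipy.spatial.transform import Rotation as R
s=env.state();print(s['eef_pos'],s['tcp_rot'],s['ft_force'])
r=R.from_euler('xyz',s['tcp_rot']).as_matrix();print(r.round(4))
print(r.T@(np.array([524.2,-191.0,7.5])-s['eef_pos']))
t=R.from_euler('xyz',[-np.pi/2,0,np.radians(116.1)]).as_matrix();print(np.degrees(R.from_matrix(r.T@t).as_rotvec()))
"
```

```text
t: 3.35
eef_pos: [523.3, -188.2, 63.6]
tcp_rot: [-1.567, -0.004, 2.029]
ft_force: [0.1, 0.6, 0.5]
opening: 0.999
[ 523.32260836 -188.22073366   63.57406728] [-1.56725119 -0.00378203  2.02927183] [0.12908059 0.63821924 0.4741331 ]
[[-0.4426 -0.0049 -0.8967]
 [ 0.8967  0.0018 -0.4426]
 [ 0.0038 -1.      0.0035]]
[-3.09261684 56.06399104  0.24451744]
[-0.20344018  0.16909487  0.21639506]
```

```bash
cat >> h.py <<'E'
def goal(x,y,z,yaw):
    from cell import env
    from scipy.spatial.transform import Rotation as R
    s=env.state(); r=R.from_euler('xyz',s['tcp_rot']).as_matrix()
    t=R.from_euler('xyz',[-np.pi/2,0,np.radians(yaw)]).as_matrix()
    print("t",round(s['t'],2),"pos",s['eef_pos'].round(2),"F",s['ft_force'].round(2),"M",s['moment'].round(2),"open",round(s['opening'],4))
    print("shift",(r.T@(np.array([x,y,z])-s['eef_pos'])).round(2),"turn",np.degrees(R.from_matrix(r.T@t).as_rotvec()).round(2))
E
python3 -m crank '[[-3.1,20,0.2,-0.2,0.2,0.2],[-3.1,40,0.2,-0.2,0.2,0.2],[-3.1,52,0.2,-0.2,0.2,0.2],[-3.1,55,0.2,-0.2,0.2,0.2],[-3.1,55,0.2,-0.2,0.2,0.2]]'; python3 -c "
from h import *
goal(524.2,-191,7.5,116.1)"
```

```text
t: 3.85
eef_pos: [524.5, -191.0, 9.1]
tcp_rot: [-1.571, 0.0, 2.026]
ft_force: [-0.0, 0.1, 0.9]
opening: 0.999
t 3.85 pos [ 524.5  -191.01    9.06] F [-0.03  0.05  0.88] M [0.09 0.03 0.02] open 0.9995
shift [0.14 1.56 0.26] turn [ 0.01 -0.03 -0.  ]
```

```bash
python3 -m crank '[[0.1,2,0.2,0,0,0],[0.1,2,0.2,0,0,0],[0.1,2,0.2,0,0,0]]'; python3 -m crank '[[0,0,0,0,0,0],[0,0,0,0,0,0],[0,0,0,0,0,0],[0,0,0,0,0,0],[0,0,0,0,0,0]]' 0; python3 -m crank '[[0,0,0,0,0,0],[0,0,0,0,0,0]]';python3 -c "
from h import *
goal(524.2,-191,7,116.1)"
```

```text
t: 4.15
eef_pos: [524.5, -191.1, 7.6]
tcp_rot: [-1.571, 0.001, 2.026]
ft_force: [-0.9, 0.3, 0.5]
opening: 1.0
t: 4.65
eef_pos: [524.5, -191.1, 7.5]
tcp_rot: [-1.571, 0.001, 2.026]
ft_force: [0.4, -0.5, 0.1]
opening: 0.635
t: 4.85
eef_pos: [524.5, -191.1, 7.5]
tcp_rot: [-1.571, 0.001, 2.026]
ft_force: [0.2, -0.1, 0.7]
opening: 0.481
t 4.85 pos [ 524.47 -191.08    7.52] F [ 0.17 -0.09  0.65] M [0.1  0.06 0.01] open 0.4811
shift [0.19 0.52 0.21] turn [ 0.03 -0.02 -0.03]
```

```bash
python3 -m crank '[[0,0,0,0,0,0],[0,-10,0,0,0,0],[0,-30,0,0,0,0],[0,-60,0,0,0,0],[0,-90,0,0,0,0]]'; python3 -m crank '[[0,-40,0,0,0,0],[0,-75,0,0,0,0],[0,-75,0,0,0,0],[0,-75,0,0,0,0]]'; python3 - <<'E'
from h import *
grab("wrist","w3")
goal(524.2,-191,180,116.1)
E
```

```text
t: 5.35
eef_pos: [524.1, -190.9, 98.9]
tcp_rot: [-1.571, -0.0, 2.026]
ft_force: [-0.2, -0.0, -0.9]
opening: 0.486
t: 5.75
eef_pos: [524.0, -190.9, 174.7]
tcp_rot: [-1.572, 0.001, 2.026]
ft_force: [-0.4, 0.2, -3.0]
opening: 0.482
t 5.8 pos [ 523.62 -190.7   173.58] F [ 0.12  0.61 -2.32] M [0.13 0.05 0.03] open 0.4827
shift [-0.52 -6.42 -0.39] turn [-0.02 -0.03  0.03]
```

View pics/w3.png

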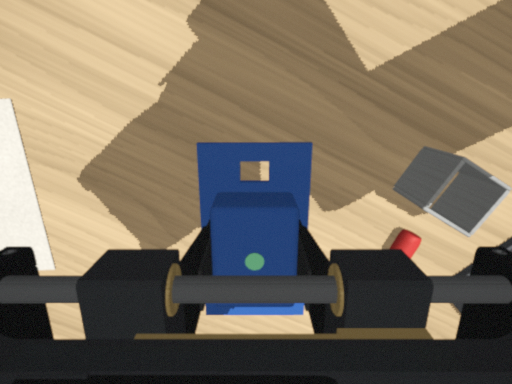

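The lid is held, with its far window at px (254,171). I'll measure its pose in the tool frame.

```bash
cat > lid.py <<'E'
from h import *
import sys
from scipy.spatial.transform import Rotation as R
def lidtool(n,pos,rot):
    p,d,c=load(n); X=cloud(c,d)
    r=R.from_euler('xyz',rot).as_matrix()
    hsv=cv2.cvtColor(p,cv2.COLOR_BGR2HSV)
    m=cv2.inRange(hsv,(105,120,30),(130,255,255)); m[330:]=0
    k,l,st,ce=cv2.connectedComponentsWithStats(m); i=1+np.argmax(st[1:,4])
    T=((X-pos)@r)[l==i]
    # plate: far part
    h=-T[:,1]; print("h hist",np.histogram(h,np.arange(-15,45,5)))
    f=(abs(h)<8)&(T[:,2]>30); q=T[f]
    A=np.c_[q[:,0],q[:,2],np.ones(len(q))]; s=np.linalg.lstsq(A,-q[:,1],rcond=None)[0]; print("plate top height: tiltx,tiltz (deg), at tcp",np.degrees(s[:2]).round(2),s[2].round(2), "med",np.median(-q[:,1]))
    print("plate x range",np.percentile(q[:,0],[0.5,99.5]),"z max",np.percentile(q[:,2],99.8))
    print("edge yaw:",[ (z,np.round([T[f&(abs(T[:,2]-z)<3)][:,0].min(),T[f&(abs(T[:,2]-z)<3)][:,0].max()],2)) for z in(33,38,43,50,54)])
    w=[cv2.boundingRect(cc) for cc in cv2.findContours(cv2.bitwise_not(m[100:240,150:360]),cv2.RETR_LIST,cv2.CHAIN_APPROX_NONE)[0]]; print([(a+150,b+100,e,g) for a,b,e,g in w])
E
python3 -c "
from lid import *
from cell import env
s=env.state(); lidtool('w3',s['eef_pos'],s['tcp_rot'])"
```

```text
h hist (array([   0,    0, 5556,  155,  216,  230,  262,  279, 5746,    0,    0]), array([-15, -10,  -5,   0,   5,  10,  15,  20,  25,  30,  35,  40]))
plate top height: tiltx,tiltz (deg), at tcp [-0.03 -0.35] -1.59 med -1.8886541454118686
plate x range [-33.0608165   31.58359454] z max 57.65138684448414
edge yaw: [(33, array([-33.27,  31.87])), (38, array([-33.27,  31.79])), (43, array([-33.4 ,  31.83])), (50, array([-33.15,  31.71])), (54, array([-33.37,  32.04]))]
[(239, 160, 31, 22), (150, 100, 210, 140)]
```

```bash
python3 -c "
from h import *
goal(499.2,179.7,175,67.68)"
```

```text
t 5.8 pos [ 523.62 -190.7   173.58] F [ 0.12  0.61 -2.32] M [0.13 0.05 0.03] open 0.4827
shift [ 343.44   -1.27 -140.87] turn [-3.000e-02  4.839e+01  2.000e-02]
```

Gentle acceleration: about 35 mm per row.

```bash
python3 -m crank '[[18,0,-7.4,0,3,0],[46,0,-19,0,8,0],[78,0,-32,0,13,0],[111,0,-45.5,0,18,0],[144,0,-59,0,23,0]]'; python3 -c "
from h import *
goal(499.2,179.7,175,67.68)"
```

```text
t: 6.3
eef_pos: [512.4, -34.1, 172.2]
tcp_rot: [-1.568, -0.001, 1.62]
ft_force: [0.6, 0.6, -0.5]
opening: 0.482
t 6.3 pos [512.39 -34.1  172.19] F [ 0.59  0.63 -0.48] M [ 0.08 -0.04 -0.02] open 0.482
shift [214.19  -2.56   2.6 ] turn [-1.900e-01  2.516e+01  2.000e-02]
```

```bash
python3 -m crank '[[34,-2,0.5,0,4,0],[68,-2,1,0,8,0],[102,-2,1.5,-0.1,12.5,0],[134,-2,2,-0.2,17,0],[162,-2.5,2.6,-0.2,21,0]]'; python3 -c "
from h import *
goal(499.2,179.7,175,67.68)"
```

```text
t: 6.8
eef_pos: [500.7, 129.1, 173.4]
tcp_rot: [-1.568, 0.001, 1.251]
ft_force: [0.3, 0.4, -1.5]
opening: 0.483
t 6.8 pos [500.73 129.06 173.38] F [ 0.31  0.44 -1.48] M [ 0.07 -0.05 -0.01] open 0.4834
shift [47.59 -1.61 17.38] turn [-0.16  4.   -0.05]
```

```bash
python3 -m crank '[[22,-1,8,-0.1,2,0],[38,-1.5,14,-0.2,3.5,0],[47.6,-1.6,17.4,-0.2,4,0],[47.6,-1.6,17.4,-0.2,4,0],[47.6,-1.6,17.4,-0.2,4,0]]'; python3 -c "
from h import *
goal(499.2,179.7,120,67.68)
grab('wrist','w4');grab('scene','s4')
p=cv2.imread('pics/s4.png');cv2.imwrite('pics/s4c.png',cv2.resize(p[100:230,210:360],None,fx=5,fy=4.5,interpolation=cv2.INTER_CUBIC))"
```

```text
t: 7.3
eef_pos: [499.0, 179.2, 174.4]
tcp_rot: [-1.571, 0.002, 1.182]
ft_force: [-0.3, -0.2, -0.5]
opening: 0.482
t 7.3 pos [498.99 179.2  174.41] F [-0.34 -0.16 -0.49] M [-0.03  0.01  0.03] open 0.4817
shift [ 6.300e-01  5.441e+01 -1.000e-02] turn [-0.01  0.05 -0.09]
```

View pics/w4.png

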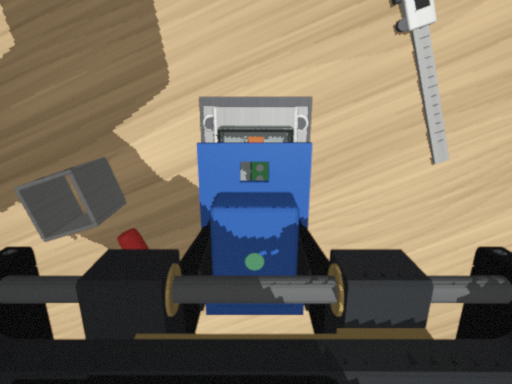

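View pics/s4c.png

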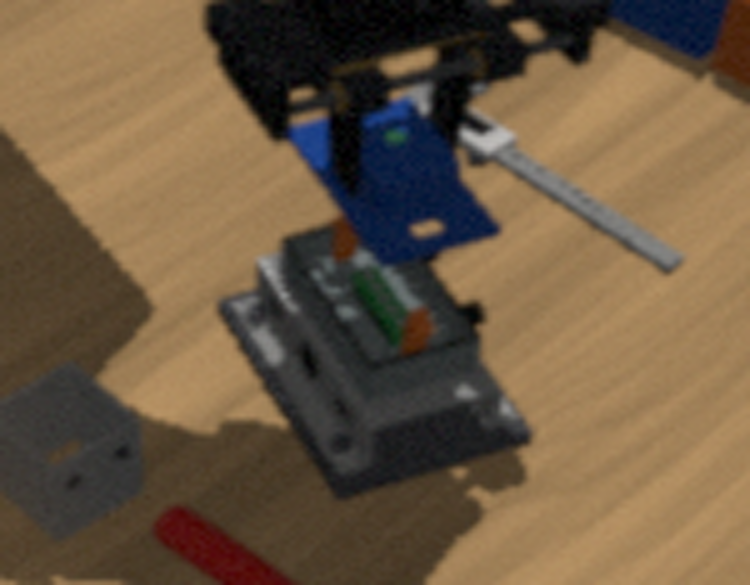

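```bash
python3 - <<'E'
from h import *
from scipy.spatial.transform import Rotation as R
p,d,c=load("w4")
r=R.from_euler('xyz',[-1.571,0.002,1.1815]).as_matrix(); pos=np.array([498.99,179.2,174.4])
hsv=cv2.cvtColor(p,cv2.COLOR_BGR2HSV); m=cv2.inRange(hsv,(3,130,60),(18,255,255)); m[:,:230]=0;m[:,290:]=0;m[:120]=0;m[150:]=0
ys,xs=np.where(m>0); print(xs.min(),xs.max(),ys.min(),ys.max())
X=cloud(c,d); T=(X-pos)@r
for v in range(ys.min(),ys.max()+1):
    k=xs[ys==v]; 
    if len(k): print(v,k.min(),k.max(),T[v,k.min():k.max()+1,0].mean().round(2),np.median(X[v,k.min():k.max()+1,2]).round(1))
b=cv2.inRange(hsv,(105,120,30),(130,255,255))
for v in(165,170,175):
    k=np.where(b[v,225:285]==0)[0]+225; print("win",v,k.min(),k.max(),"at h",T[v,230,1],"x",[((u-c["cx"])/c["f"]*d[v,230]).round(2) for u in(k.min()-.5,k.max()+.5)])
# rim front edges, row near far rim: x of rim outer
q=T[100:142,195:320].reshape(-1,3); z=X[100:142,195:320,2].ravel(); k=(z>79)&(z<86); print("rim x",np.percentile(q[k][:,0],[0.5,99.5]),"zmax",q[k][:,2].max(),len(q[k]))
E
python3 -c "
from lid import *
lidtool('w4',np.array([498.99,179.2,174.4]),[-1.571,0.002,1.1815])"
```

```text
248 262 137 141
137 248 262 -0.17 91.6
138 248 262 -0.18 92.9
139 248 262 -0.18 94.2
140 249 262 0.23 95.4
141 248 262 -0.19 96.0
win 165 240 268 at h 2.8529256708295443 x [np.float64(-8.5), np.float64(8.31)]
win 170 240 268 at h 3.230087282874759 x [np.float64(-8.56), np.float64(8.37)]
win 175 240 268 at h 4.266526287876368 x [np.float64(-8.65), np.float64(8.46)]
rim x [-31.92680026  33.07199482] zmax 58.010670513856 369
h hist (array([   0,   19, 5592,  180,  236,  242,  252,  414, 5559,    0,    0]), array([-15, -10,  -5,   0,   5,  10,  15,  20,  25,  30,  35,  40]))
plate top height: tiltx,tiltz (deg), at tcp [0.05 0.19] -3.06 med -2.8945613954311433
plate x range [-33.19855307  31.2967516 ] z max 57.54604126225956
edge yaw: [(33, array([-33.64,  31.57])), (38, array([-33.46,  31.57])), (43, array([-33.59,  31.63])), (50, array([-33.39,  31.53])), (54, array([-33.56,  31.43]))]
[(240, 161, 29, 20), (150, 100, 210, 140)]
```

```bash
python3 -c "
from h import *
goal(499.4,180.1,116,67.68)"; python3 -m crank '[[1,15,0,0,0,0],[1,30,0,0,0,0],[1,45,0,0,0,0],[1,58,0,0,0,0],[1,58,0,0,0,0]]'; python3 -m crank '[[0,0,0,0,0,0]]';  python3 -c "
from h import *
goal(499.4,180.1,116,67.68)
grab('wrist','w5');grab('scene','s5')
goal(499.4,180.1,116,67.68)
p=cv2.imread('pics/s5.png');cv2.imwrite('pics/s5c.png',cv2.resize(p[100:230,210:360],None,fx=5,fy=4.5,interpolation=cv2.INTER_CUBIC))
p=cv2.imread('pics/w5.png');cv2.imwrite('pics/w5c.png',cv2.resize(p[90:330,180:330],None,fx=3,fy=2.5,interpolation=cv2.INTER_CUBIC))"
```

```text
t 7.4 pos [499.16 178.91 174.74] F [-0.28 -0.32 -1.66] M [0.02 0.03 0.02] open 0.4815
shift [ 1.26 58.74  0.25] turn [ 0.02 -0.02 -0.07]
t: 7.9
eef_pos: [499.0, 178.8, 115.4]
tcp_rot: [-1.569, 0.003, 1.18]
ft_force: [-0.1, 0.8, -1.7]
opening: 0.483
t: 8.0
eef_pos: [499.2, 178.4, 115.7]
tcp_rot: [-1.569, 0.003, 1.18]
ft_force: [0.5, 0.3, -0.9]
opening: 0.485
t 8.0 pos [499.25 178.37 115.73] F [ 0.54  0.28 -0.92] M [0.01 0.01 0.01] open 0.4848
shift [ 1.66 -0.28  0.52] turn [-0.1  -0.1  -0.16]
t 8.1 pos [499.26 178.5  115.96] F [ 0.09  0.45 -1.07] M [ 0.04 -0.04 -0.01] open 0.4866
shift [ 1.54 -0.04  0.48] turn [-0.08 -0.09 -0.14]
```

View pics/w5c.png

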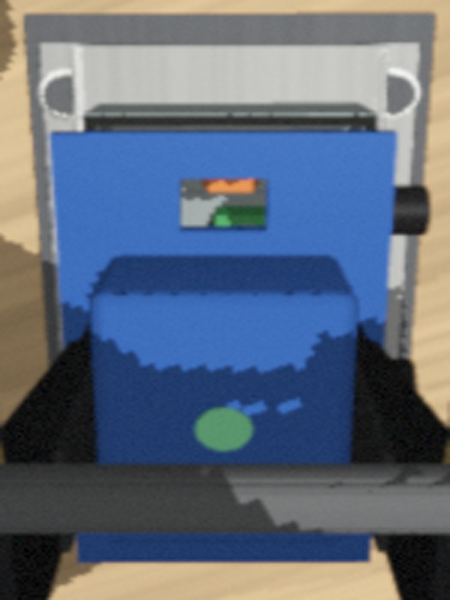

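View pics/s5c.png

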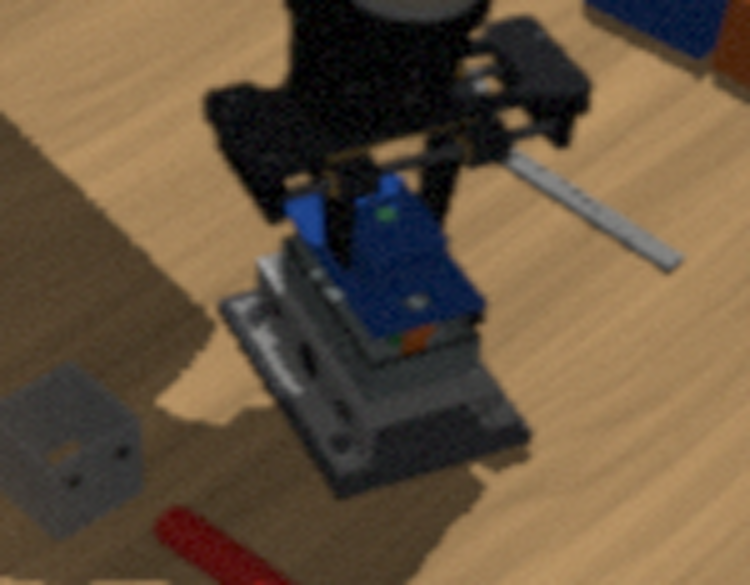

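```bash
python3 -m crank '[[2,0,0.5,0,0,0],[2,0,0.5,0,0,0],[2,0,0.5,0,0,0]]';  python3 -c "
from h import *
goal(499.4,180.1,110,67.68)"
```

```text
t: 8.4
eef_pos: [499.7, 180.7, 116.3]
tcp_rot: [-1.57, 0.002, 1.18]
ft_force: [0.7, -0.8, -0.8]
opening: 0.484
t 8.4 pos [499.67 180.65 116.27] F [ 0.67 -0.84 -0.84] M [-0.01  0.   -0.03] open 0.484
shift [-0.6   6.27  0.03] turn [-0.05 -0.08 -0.12]
```

```bash
cat >> h.py <<'E'
def hookwin(n):
    p,d,c=load(n)
    hsv=cv2.cvtColor(p,cv2.COLOR_BGR2HSV); b=cv2.inRange(hsv,(105,100,20),(130,255,255)); o=cv2.inRange(hsv,(3,110,50),(20,255,255))
    for v in range(150,195,2):
        k=np.where(b[v,225:285]==0)[0]+225; h=np.where(o[v,225:285]>0)[0]+225
        if len(k)>5 and len(h): print(v,"win",k.min(),k.max(),(k.min()+k.max())/2,"hook",h.min(),h.max(),(h.min()+h.max())/2)
E
python3 -c "
from h import *
grab('wrist','w6'); hookwin('w5'); print(); hookwin('w6'); goal(499.4,180.1,110,67.68)"
```

```text
162 win 241 267 254.0 hook 250 264 257.0
164 win 240 268 254.0 hook 248 264 256.0
166 win 240 268 254.0 hook 249 264 256.5

162 win 241 267 254.0 hook 245 260 252.5
164 win 240 268 254.0 hook 244 261 252.5
166 win 241 268 254.5 hook 245 260 252.5
t 8.45 pos [499.6  180.61 116.18] F [ 0.53  0.16 -1.6 ] M [-0.04 -0.03 -0.02] open 0.4822
shift [-0.53  6.18 -0.02] turn [-0.06 -0.08 -0.13]
```

```bash
python3 -m crank '[[-0.9,3,0,0,0,0],[-0.9,6,0,0,0,0],[-0.9,8,0,0,0,0],[-0.9,8,0,0,0,0]]';  python3 -c "
from h import *
goal(499.4,179.7,100,67.68);grab('wrist','w7');hookwin('w7')
goal(499.4,179.7,100,67.68)"
```

```text
t: 8.85
eef_pos: [499.1, 179.7, 107.8]
tcp_rot: [-1.569, 0.003, 1.18]
ft_force: [0.2, -0.7, -1.9]
opening: 0.478
t 8.85 pos [499.09 179.72 107.76] F [ 0.24 -0.65 -1.92] M [-0.    0.07 -0.01] open 0.4784
shift [ 0.12  7.76 -0.3 ] turn [-0.09 -0.08 -0.15]
162 win 241 268 254.5 hook 246 263 254.5
164 win 240 268 254.0 hook 245 264 254.5
166 win 240 268 254.0 hook 245 264 254.5
168 win 241 268 254.5 hook 246 263 254.5
170 win 241 268 254.5 hook 247 262 254.5
t 8.9 pos [499.16 179.76 107.92] F [ 1.23  0.5  -1.1 ] M [ 0.01 -0.01  0.  ] open 0.4833
shift [ 0.06  7.92 -0.26] turn [-0.08 -0.08 -0.15]
```

```bash
python3 -m crank '[[0,1.5,0,0,0,0],[0,3,0,0,0,0],[0,4,0,0,0,0],[0,4,0,0,0,0]]';  python3 -c "
from h import *
goal(499.4,179.7,100,67.68)"
python3 -m crank '[[0,1.5,0,0,0,0],[0,3,0,0,0,0],[0,3,0,0,0,0]]';  python3 -c "
from h import *
goal(499.4,179.7,100,67.68)"
```

```text
t: 9.3
eef_pos: [499.2, 179.8, 103.9]
tcp_rot: [-1.569, 0.002, 1.18]
ft_force: [0.2, -0.0, -0.4]
opening: 0.478
t 9.3 pos [499.18 179.78 103.92] F [ 0.17 -0.03 -0.42] M [ 0.1   0.05 -0.08] open 0.4785
shift [ 0.03  3.92 -0.24] turn [-0.08 -0.08 -0.14]
t: 9.6
eef_pos: [499.3, 179.9, 101.0]
tcp_rot: [-1.57, 0.002, 1.18]
ft_force: [-0.7, 1.0, 2.9]
opening: 0.485
t 9.6 pos [499.34 179.87 101.04] F [-0.75  1.03  2.9 ] M [0.22 0.1  0.01] open 0.4853
shift [-0.14  1.04 -0.12] turn [-0.05 -0.08 -0.12]
```

Contact made: 2.9 N up plus about 1.3 N offset. Continuing in small steps.

```bash
python3 -m crank '[[0,1,0,0,0,0],[0,2,0,0,0,0],[0,2,0,0,0,0]]';  python3 -c "
from h import *
goal(499.4,179.7,97,67.68)"
python3 -m crank '[[0,1,0,0,0,0],[0,2,0,0,0,0],[0,2,0,0,0,0]]';  python3 -c "
from h import *
goal(499.4,179.7,94,67.68)"
```

```text
t: 9.9
eef_pos: [499.7, 180.0, 99.5]
tcp_rot: [-1.571, 0.001, 1.18]
ft_force: [-1.0, -0.1, 7.5]
opening: 0.482
t 9.9 pos [499.68 180.    99.49] F [-0.97 -0.1   7.47] M [ 0.19  0.27 -0.03] open 0.4822
shift [-0.38  2.49  0.15] turn [-0.01 -0.09 -0.08]
t: 10.2
eef_pos: [499.6, 180.1, 97.6]
tcp_rot: [-1.571, 0.001, 1.18]
ft_force: [-0.9, 1.1, 1.7]
opening: 0.483
t 10.2 pos [499.6  180.05  97.58] F [-0.92  1.07  1.69] M [0.08 0.07 0.06] open 0.4825
shift [-0.4   3.58  0.05] turn [-0.   -0.08 -0.07]
```

```bash
python3 -m crank '[[0,1,0,0,0,0],[0,2,0,0,0,0],[0,2,0,0,0,0]]';  python3 -c "
from h import *
goal(499.4,179.7,94,67.68)"
python3 -m crank '[[0,1,0,0,0,0],[0,2,0,0,0,0],[0,2,0,0,0,0]]';  python3 -c "
from h import *
goal(499.4,179.7,92,67.68);grab('wrist','w8')"
```

```text
t: 10.5
eef_pos: [499.5, 180.0, 95.3]
tcp_rot: [-1.57, 0.001, 1.18]
ft_force: [-0.9, 0.5, 1.1]
opening: 0.48
t 10.5 pos [499.49 180.03  95.3 ] F [-0.91  0.48  1.09] M [ 0.18  0.13 -0.02] open 0.4802
shift [-0.33  1.3  -0.05] turn [-0.02 -0.09 -0.08]
t: 10.8
eef_pos: [499.0, 180.0, 92.9]
tcp_rot: [-1.569, 0.002, 1.18]
ft_force: [-5.8, 4.3, -3.2]
opening: 0.483
t 10.8 pos [498.99 180.05  92.88] F [-5.79  4.26 -3.23] M [ 0.83  1.43 -0.06] open 0.4834
shift [-0.16  0.88 -0.51] turn [-0.09 -0.1  -0.12]
```

View pics/w8.png

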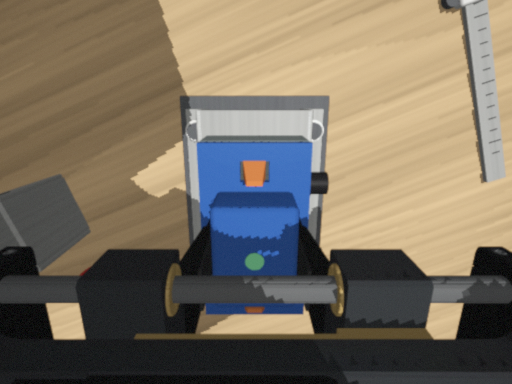

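```bash
python3 -m crank '[[0,0,0,0,0,0]]'; python3 -c "
from h import *
goal(499.4,179.7,90,67.68);grab('scene','s8')
p=cv2.imread('pics/s8.png');cv2.imwrite('pics/s8c.png',cv2.resize(p[120:220,230:350],None,fx=6,fy=6,interpolation=cv2.INTER_CUBIC))"
python3 -c "
from lid import *
p=cv2.imread('pics/w8.png');cv2.imwrite('pics/w8c.png',cv2.resize(p[120:330,180:340],None,fx=3.5,fy=2.8,interpolation=cv2.INTER_CUBIC))"
```

```text
t: 10.95
eef_pos: [497.6, 180.0, 92.3]
tcp_rot: [-1.566, 0.004, 1.179]
ft_force: [-0.4, 0.0, -3.8]
opening: 0.48
t 10.95 pos [497.61 180.04  92.28] F [-0.39  0.03 -3.83] M [-0.04 -0.18  0.02] open 0.4803
shift [ 0.38  2.27 -1.79] turn [-0.26 -0.1  -0.21]
```

View pics/s8c.png

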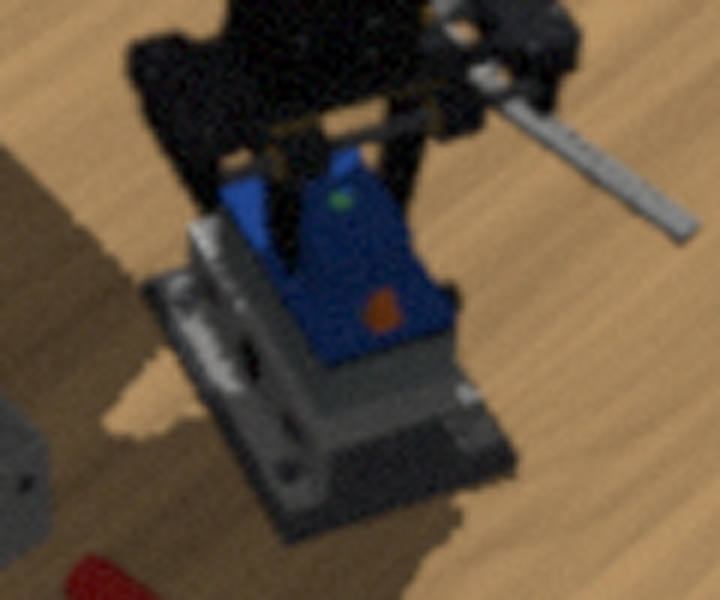

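View pics/w8c.png

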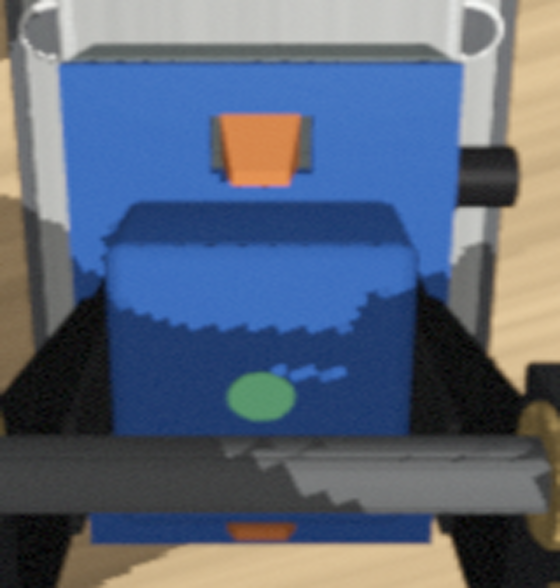

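```bash
python3 -m crank '[[0.3,0,-1,0,0,0],[0.3,0.7,-1.8,0,0,0],[0.3,1,-1.8,0,0,0]]'; python3 -c "
from h import *
goal(499.4,179.7,90,67.68);grab('wrist','w9')
p=cv2.imread('pics/w9.png');cv2.imwrite('pics/w9c.png',cv2.resize(p[120:330,180:340],None,fx=3.5,fy=2.8,interpolation=cv2.INTER_CUBIC))
goal(499.4,179.7,90,67.68)"
```

```text
t: 11.3
eef_pos: [500.2, 179.4, 91.2]
tcp_rot: [-1.568, 0.003, 1.18]
ft_force: [0.7, -0.1, -1.3]
opening: 0.482
t 11.3 pos [500.23 179.41  91.17] F [ 0.66 -0.14 -1.27] M [-0.   -0.01  0.02] open 0.482
shift [-0.05  1.18  0.87] turn [-0.17 -0.09 -0.18]
t 11.35 pos [500.11 179.45  91.17] F [-1.04  0.96 -0.85] M [-0.07  0.04  0.02] open 0.4827
shift [-0.04  1.17  0.75] turn [-0.18 -0.09 -0.18]
```

View pics/w9c.png

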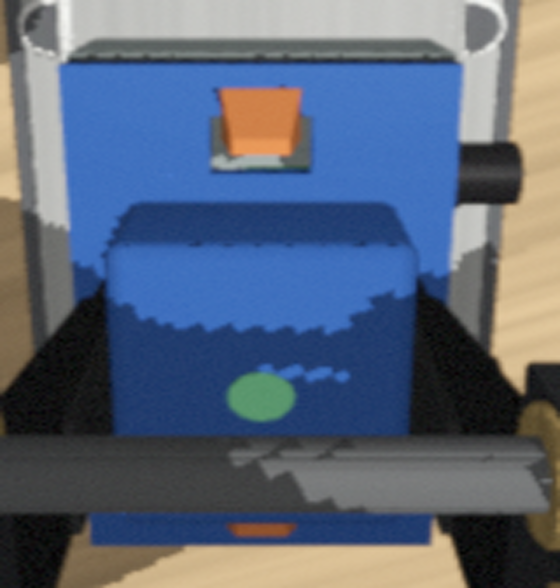

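Hook b's head now overlaps the plate outside its window, so it has sprung out. Next I'll press the lid onto the rim.

```bash
python3 -m crank '[[0,0.7,0.6,-0.1,0,-0.1],[0,1.4,0.6,-0.1,0,-0.1],[0,1.4,0.6,-0.1,0,-0.1]]'; python3 -c "
from h import *
goal(499.3,179.7,90,67.68)"; python3 -m crank '[[0,0.7,0,0,0,0],[0,1,0,0,0,0],[0,1,0,0,0,0]]';python3 -c "
from h import *
goal(499.3,179.7,90,67.68)"
```

```text
t: 11.65
eef_pos: [499.6, 179.7, 90.3]
tcp_rot: [-1.57, 0.001, 1.18]
ft_force: [-2.9, -0.4, 5.4]
opening: 0.483
t 11.65 pos [499.64 179.71  90.32] F [-2.86 -0.36  5.44] M [-0.17  0.07 -0.01] open 0.4831
shift [-0.14  0.32  0.31] turn [-0.04 -0.09 -0.05]
t: 11.95
eef_pos: [499.7, 179.7, 90.3]
tcp_rot: [-1.571, 0.001, 1.18]
ft_force: [-4.2, -2.1, 11.0]
opening: 0.479
t 11.95 pos [499.67 179.7   90.27] F [-4.21 -2.06 11.03] M [-0.26  0.39  0.02] open 0.4785
shift [-0.14  0.27  0.34] turn [ 0.01 -0.08 -0.03]
```

```bash
python3 -m crank '[[0,1.2,0.2,0,0,0],[0,1.8,0.2,0,0,0],[0,1.8,0.2,0,0,0]]';python3 -c "
from h import *
goal(499.3,179.7,90,67.68)"
```

```text
t: 12.25
eef_pos: [499.7, 179.7, 90.2]
tcp_rot: [-1.573, -0.0, 1.18]
ft_force: [-6.6, -3.1, 21.1]
opening: 0.476
t 12.25 pos [499.7  179.68  90.24] F [-6.57 -3.09 21.15] M [-0.79  1.04 -0.14] open 0.4757
shift [-0.14  0.24  0.37] turn [ 0.1  -0.07  0.01]
```

```bash
python3 -m crank '[[0,1.2,0.4,0.1,0,0],[0,1.9,0.4,0.1,0,0],[0,1.9,0.4,0.1,0,0]]';python3 -c "
from lid import *
from cell import env
goal(499.3,179.7,90,67.68);s=env.state();grab('wrist','w10');lidtool('w10',s['eef_pos'],s['tcp_rot'])
goal(499.3,179.7,90,67.68)
p=cv2.imread('pics/w10.png');cv2.imwrite('pics/w10c.png',cv2.resize(p[120:330,180:340],None,fx=3.5,fy=2.8,interpolation=cv2.INTER_CUBIC))"
```

```text
t: 12.55
eef_pos: [499.7, 179.7, 90.2]
tcp_rot: [-1.573, -0.001, 1.18]
ft_force: [-5.9, -2.6, 23.6]
opening: 0.48
t 12.55 pos [499.69 179.73  90.22] F [-5.91 -2.61 23.62] M [-1.11  0.99 -0.16] open 0.48
shift [-0.17  0.22  0.35] turn [ 0.11 -0.06  0.06]
h hist (array([   0,   46, 5519,  177,  237,  239,  256,  403, 5573,    0,    0]), array([-15, -10,  -5,   0,   5,  10,  15,  20,  25,  30,  35,  40]))
plate top height: tiltx,tiltz (deg), at tcp [-0.06 -0.3 ] -2.59 med -2.7876200367196247
plate x range [-33.27905986  31.61122853] z max 57.68967998514103
edge yaw: [(33, array([-33.62,  32.41])), (38, array([-33.28,  32.26])), (43, array([-33.66,  31.75])), (50, array([-33.3 ,  31.45])), (54, array([-33.5 ,  31.74]))]
[(240, 152, 29, 29), (150, 100, 210, 140)]
t 12.6 pos [499.68 179.72  90.23] F [-5.26 -3.72 24.57] M [-1.07  0.95 -0.12] open 0.4806
shift [-0.16  0.22  0.34] turn [ 0.11 -0.06  0.06]
```

View pics/w10c.png

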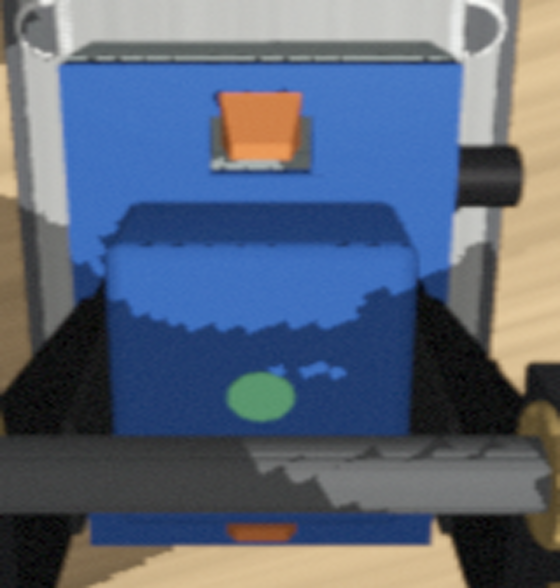

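Firm at 25 N with hook b locked over the plate. Next is a light pull test.

```bash
python3 -m crank '[[0,-0.5,0.3,0.1,0,0],[0,-1,0.3,0.1,0,0],[0,-1.5,0.3,0.1,0,0]]';python3 -c "
from h import *
goal(499.3,179.7,92,67.68)"; python3 -m crank '[[0,-0.5,0,0,0,0],[0,-1,0,0,0,0],[0,-1,0,0,0,0]]';python3 -c "
from h import *
goal(499.3,179.7,92,67.68)"
```

```text
t: 12.9
eef_pos: [499.3, 179.9, 91.6]
tcp_rot: [-1.571, -0.001, 1.18]
ft_force: [0.5, -0.9, -0.7]
opening: 0.48
t 12.9 pos [499.33 179.85  91.63] F [ 0.48 -0.88 -0.7 ] M [-0.01 -0.01 -0.03] open 0.48
shift [-0.15 -0.37 -0.03] turn [ 0.01 -0.06  0.05]
t: 13.2
eef_pos: [499.2, 179.8, 92.3]
tcp_rot: [-1.57, -0.001, 1.18]
ft_force: [-0.4, 0.0, -4.9]
opening: 0.48
t 13.2 pos [499.16 179.85  92.26] F [-0.39  0.05 -4.9 ] M [-0.01 -0.2   0.02] open 0.4797
shift [-0.09  0.26 -0.18] turn [-0.02 -0.06  0.04]
```

Hooks are engaging at +2 mm, as expected from the play. A little more pull.

```bash
python3 -m crank '[[0,-0.6,0,0,0,0],[0,-1,0,0,0,0],[0,-1,0,0,0,0]]';python3 -c "
from h import *
goal(499.3,179.7,92,67.68)
grab('wrist','w11')
p=cv2.imread('pics/w11.png');cv2.imwrite('pics/w11c.png',cv2.resize(p[120:330,180:340],None,fx=3.5,fy=2.8,interpolation=cv2.INTER_CUBIC))
goal(499.3,179.7,92,67.68)"
```

```text
t: 13.5
eef_pos: [498.9, 179.9, 92.5]
tcp_rot: [-1.569, -0.0, 1.18]
ft_force: [2.3, 3.5, -19.5]
opening: 0.479
t 13.5 pos [498.88 179.88  92.46] F [  2.3    3.47 -19.5 ] M [ 0.37 -0.77 -0.  ] open 0.4789
shift [-0.01  0.46 -0.46] turn [-0.08 -0.06  0.01]
t 13.55 pos [498.86 179.87  92.49] F [  3.28   3.17 -21.15] M [ 0.4  -0.8  -0.09] open 0.4829
shift [ 0.01  0.49 -0.47] turn [-0.08 -0.06  0.01]
```

View pics/w11c.png

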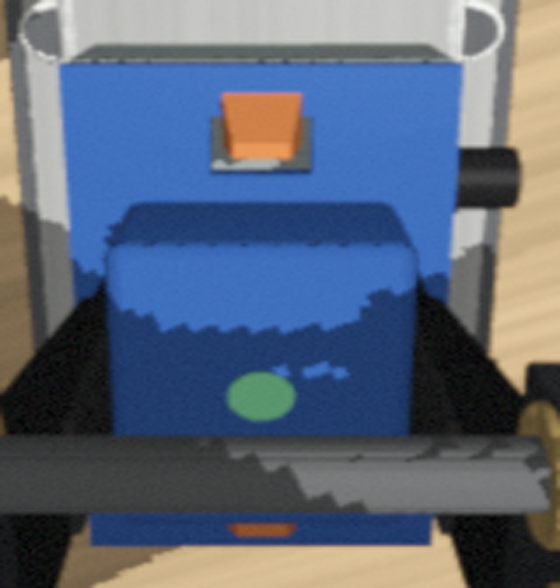

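The pull reached about 20 N. The lid stopped after the 2 mm play, stayed level, and the moment fits both hooks carrying. I'll lower it onto the rim again and release.

```bash
python3 -m crank '[[0,0.7,-0.2,0,0,0],[0,1.4,-0.4,0,0,0],[0,2.2,-0.4,0,0,0],[0,2.2,-0.4,0,0,0]]';python3 -c "
from h import *
goal(499.3,179.7,90.3,67.68)"
```

```text
t: 13.95
eef_pos: [499.4, 179.7, 90.7]
tcp_rot: [-1.57, -0.0, 1.18]
ft_force: [0.5, 0.3, -1.4]
opening: 0.481
t 13.95 pos [499.41 179.67  90.69] F [ 0.51  0.34 -1.45] M [0.03 0.01 0.06] open 0.4813
shift [-0.01  0.39  0.11] turn [-0.05 -0.07  0.02]
```

```bash
python3 -m crank '[[0,0.6,0.1,0,0,0],[0,0.8,0.1,0,0,0],[0,0.8,0.1,0,0,0]]'; python3 -m crank '[[0,0,0,0,0,0],[0,0,0,0,0,0],[0,0,0,0,0,0],[0,0,0,0,0,0],[0,0,0,0,0,0]]' 0.85;python3 -c "
from h import *
goal(499.3,179.7,90.3,67.68)"
```

```text
t: 14.25
eef_pos: [499.4, 179.7, 90.3]
tcp_rot: [-1.57, -0.001, 1.18]
ft_force: [-1.9, 0.1, 5.3]
opening: 0.482
t: 14.75
eef_pos: [499.4, 179.7, 90.2]
tcp_rot: [-1.57, -0.001, 1.18]
ft_force: [1.0, 0.3, 0.5]
opening: 0.827
t 14.75 pos [499.39 179.71  90.24] F [1.01 0.25 0.47] M [0.02 0.01 0.05] open 0.8266
shift [-0.04 -0.06  0.08] turn [-0.03 -0.06  0.04]
```

```bash
python3 -m crank '[[0,-8,0,0,0,0],[0,-25,0,0,0,0],[0,-55,0,0,0,0],[0,-90,0,0,0,0],[0,-125,0,0,0,0]]'; python3 -m crank '[[0,0,-33,0,0,0],[0,0,-33,0,0,0],[0,0,-33,0,0,0],[0,0,-33,0,0,0]]';python3 - <<'E'
from lid import *
from cell import env
s=env.state();p,d,c=grab('wrist','w12');X=cloud(c,d);grab('scene','s12')
print(s['t'],s['eef_pos'])
hsv=cv2.cvtColor(p,cv2.COLOR_BGR2HSV); m=cv2.inRange(hsv,(105,120,30),(130,255,255)); m[250:]=0
k,l,st,ce=cv2.connectedComponentsWithStats(m); i=1+np.argmax(st[1:,4]); S=X[l==i]
for lo,hi in((82,93),(112,125)):
    q=S[(S[:,2]>lo)&(S[:,2]<hi)]; print(cv2.minAreaRect(q[:,:2].astype(np.float32)),np.median(q[:,2]),len(q))
q=S[(S[:,2]>82)&(S[:,2]<93)];a=np.radians(-22.33); R2=np.array([[np.cos(a),-np.sin(a)],[np.sin(a),np.cos(a)]]);L=(q[:,:2]-[499,179.4])@R2
print("+x",np.median(q[L[:,0]>33][:,2]),"-x",np.median(q[L[:,0]<-33][:,2]),"+y",np.median(q[L[:,1]>26][:,2]),"-y",np.median(q[L[:,1]<-26][:,2]))
cv2.imwrite('pics/w12c.png',cv2.resize(p[40:240,180:340],None,fx=3.5,fy=2.9,interpolation=cv2.INTER_CUBIC))
p=cv2.imread('pics/s12.png');cv2.imwrite('pics/s12c.png',cv2.resize(p[120:220,230:350],None,fx=6,fy=6,interpolation=cv2.INTER_CUBIC))
E
```

```text
t: 15.25
eef_pos: [499.2, 179.6, 217.1]
tcp_rot: [-1.57, -0.001, 1.18]
ft_force: [0.3, -0.4, -0.0]
opening: 0.852
t: 15.65
eef_pos: [528.9, 167.1, 216.7]
tcp_rot: [-1.569, 0.0, 1.18]
ft_force: [-0.9, -0.0, 0.0]
opening: 0.849
15.65 [528.85179404 167.07710567 216.70584834]
((500.00982666015625, 178.82684326171875), (66.0127944946289, 114.14668273925781), 67.56292724609375) 87.33150134558736 3612
((499.33160400390625, 179.18482971191406), (46.03215789794922, 59.49345397949219), 67.67342376708984) 117.19802920747645 3210
+x 87.25830731311606 -x 87.40300016968501 +y 87.32953789848938 -y 87.2842006139445
```

View pics/w12c.png

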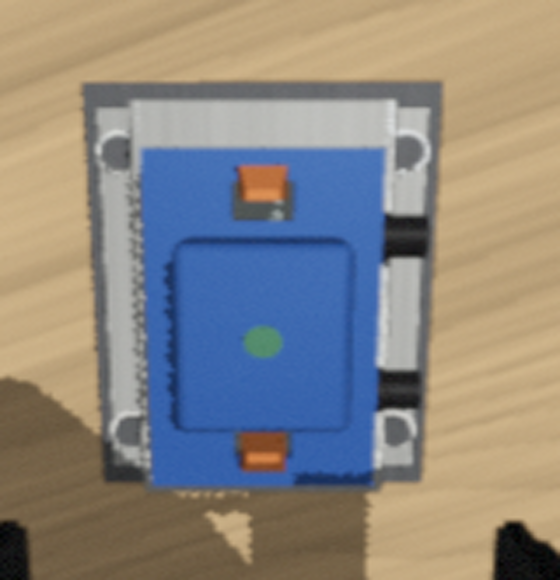

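View pics/s12c.png

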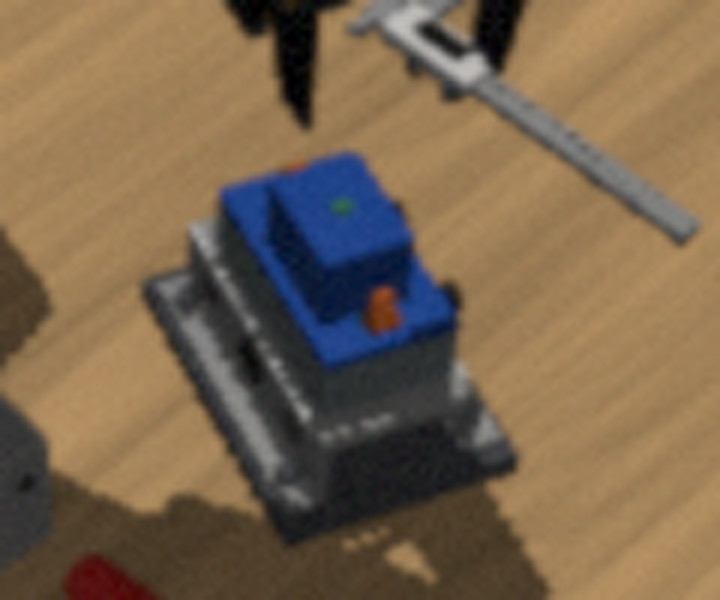

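View pics/s12.png

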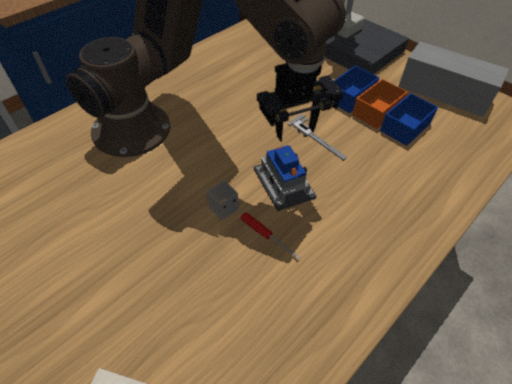

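Both hook heads lie over the plate, the plate top is level at 87.3 mm (rim 82.1 + 5), and the other things haven't moved. I'll hand it in.

```bash
python3 -c "
from cell import job
print(job.job_done())"
```

```text
the job is handed in; nothing more can be done
None
```

The lid is on the box with both hooks clicked over the plate, and the job was handed in at about 15.7 s.

- **Fit:** I gripped the lid by its hood, set it over the hooks and pushed it down past both clicks. I then pressed it onto the rim with about 25 N.
- **Pull test:** I lifted it through the 2 mm of play until the hooks stopped it. The pull reached about 20 N, firmer than the "lightly" you asked for, because the force rose faster than I expected. It stayed well under 40 N and the lid stayed level. I then lowered it back onto the rim with about 5 N and let go.
- **Final checks:** In the last pictures both hook heads lie over the plate. The plate top measures 87.3 mm, level to about 0.15 mm on all four sides, against a rim at 82.1 mm plus the 5 mm plate. The lid is centred to about 1 mm. By eye, the tube, screwdriver and caliper lie where they were.
- **One side clicked first:** The sideways forces and pictures suggest hook a clicked slightly before hook b. During this the lid shifted about 2 mm sideways. I re-centred it before pressing it home.

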